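Cap a leaning dye stock bottle without crossing its thread

ROBOT

A 6-joint arm with a two-finger parallel gripper is mounted at the origin on the work surface. World frame = base frame: x ahead of the robot, y to its left, z up, the work surface at z = 0. Lengths are in m, angles in degrees, forces in N, time in s.
With the tool pointing down it reaches from about 0.25 to 0.725 m from the base axis. Payload 9.7 kg.
Tool frame: the origin (TCP) lies at the very end of the fingers, on their centre line; the grasp point (between the pads) lies 19 mm behind it; x points along the fingers, y is the direction in which the jaws open and shut, and the axes are right-handed (so a half turn about x gives the same grasp; the last joint's range is limited). The gripper opens to 85 mm and grips with 20 to 120 N. Pads are 22 mm wide; open, the fingers measure 114 mm over their backs; the gripper's body (76 mm by 85 mm) begins 54 mm behind the grasp point. The pads swing forward as they close: fully open they stand 13 mm farther back than shut.
Start: joints at [-70.76, 4.979, 10.078, 95.1, 0, 90], TCP at [0.181, -0.519, 0.231] pointing down, gripper open.
Joint ranges: [-179.16, 179.16], [-48.56, 103.87], [-65.8, 70.77], [-126.05, 130.52], [-82.76, 87.17], [-180, 180]. Speed limits (degrees/s): [127.2, 127.2, 147.25, 180, 180, 180].

INTERFACE

Orientations are given as [roll, pitch, yaw] about the fixed x, y, z axes, in that order (R = Rz(yaw) Ry(pitch) Rx(roll)).
In Python, from workcell import get_obs, cams, bot gives the robot as it stands.
- The arm moves only by the tool apply_moves, never from a script. Its argument "rows" is a list that holds one entry, the list of rows, each a list of 7 numbers: the shift along the tool's x, y, z in mm, then the turn, a rotation vector about the tool's x, y, z in rad, then the opening, from 0 (shut) to 1 (fully open). A call has 1 to 20 rows; each row is the pose to reach, as a shift and turn from the pose measured when the call began, along the tool's axes at that moment; what a row does not reach only later rows make up. A row lasts 1/10 s, in which the tool goes at most 50 mm and 8.59 degrees, less where a joint would pass 70% of its speed; a pose out of reach is approached as far as the arm can. A call with a gripper value outside its range is refused whole. The fingers move at their own pace and stop on an object; "newtons" is the grip in N (left out, the last holds). Time passes only in rows, so rows that repeat a pose let the fingers close. It gives the time, the measured TCP pose, the force and the opening at its end, in the units of the state.
- get_obs(): the state, without advancing time (a new reading comes with each control period).
- cams.camera(name): name is "scene" or "top"; returns a dict with "pixels" (420x560x3 uint8, red, green, blue), "range_z" (420x560 float32, m along the optical axis (not along the pixel's ray), 0 where there is no reading), "fx", "fy", "cx", "cy" (pixels), "D" ([k1, k2, p1, p2, k3] as OpenCV has them; the pictures are not rectified), "eye" and "attitude" of the camera in the world. Camera axes: x right, y up, looking along -z (the intrinsics and any distortion apply to the point x, -y, -z); pixel columns grow to the right and rows downward; lengths in m; the calibration is good to about 2 mm. A picture is of the moment at which its call begins.
- bot.job_done(): hands the job in, once; it reports no verdict.
Trained networks look in a picture, given as the dict that the camera call returned (one of the last four; its "shot" number tells which), for a name from the list of things; names that differ only in an ending like _2 or _b are one class to them, and where a whole thing is asked for, a point or a joint stands for the part that bears it (a point fixed in the world has none). Each returns a list of dicts, best first, with "confidence" (0 to 1); they miss things now and then, are a little off and sometimes report something else, mostly with a low value. They report only what shows in the picture. A call takes as long as a camera call. They do not tell look-alikes from the thing itself.
- cams.find_in(label, picture): "at" ([x, y, z] in m, in world coordinates, good to about 4 mm: the middle of the surface that is visible of it).
The state is a dict: "time": time; "q": joint angles; "qd": joint speeds; "joint_efforts": joint torques, N m; "ee_pos": TCP position; "tcp_rot": TCP orientation; "wrist_force": force on the tool from outside, world axes, zero at the start; "torque": the same for the moment, N m; "opening": finger opening in m.
Only numpy, scipy, OpenCV 4.12 (cv2) and the standard library are available. Lean on these libraries where they do the work, as an engineer would, in place of code of your own. Each camera call takes 0.05 s, during which the arm holds its last target.

TASK

Close the yellow dye bottle that leans in the draw-off stand with the yellow cap standing on the bench: set the cap on the mouth, turn it back until you feel the thread drop into place, then screw it forward until it is fully home, and let go. Leave the blue cap, the beaker, the sample jar and the steel syringe as they are.

Things in the scene. Friction and masses are not known exactly. Their poses are not given: they have to be found in the camera images.
- cap_centre (a point): The yellow screw cap, mouth down on the bench: 56 mm wide with 16 grip flats, 27 mm high, about 45 g, turned any way. The point is on its axis, half-way up; z points to its closed top. Inside 48 mm wide, 22 mm deep, with three small lugs 120 degrees apart at one height. Fully home on the bottle, this point lies 8.5 mm below the mouth point along the neck.
- mouth (a point): Centre of the yellow bottle's open mouth, on the neck's axis at the top of the lip, about 160 mm up; z points out of the bottle along the neck, leaning 30 degrees from vertical, roughly towards the robot. Lip 33 mm wide, tapering out to the 38 mm neck core 3 mm lower; 45.6 mm wide over the threads. Below the 34 mm long neck a shoulder widens to the 72 mm body.
- thread (a point): Point on the neck's axis 6 mm below the mouth, level with the thread starts; same axes. Right-handed, three starts 120 degrees apart, 6.6 mm down per 120 degrees, 1.2 mm axial play. Where the starts lie round the neck is unknown. Lugs set on top of the threads and turned forward meet a stop rib: the cap stays high (cap centre 2 mm below to 3 mm above the mouth).
- neck_foot (a point): Point on the neck's axis 34 mm below the mouth, where the shoulder begins. Turning the cap back, by at most 100 degrees, the lugs climb, then drop about 6 mm into entry gaps (cap centre 2.5 to 3 mm below the mouth), where the rib stops turning back; some placings fall straight into the gaps. From there 115 to 140 degrees forward draws the cap 5.6 mm down, tight on the lip, to an end stop.
- stand: The fixed aluminium draw-off stand; base plate 200 x 130 x 12 mm. Origin: centre of its underside, 10 mm towards +x of the plate's middle. It leans the bottle along its own -x. The bottle is strapped in, put in any way round, and does not move or turn under a hand's force.
- blue_cap_centre (a point): A blue cap of another bottle, 56 mm wide, 27 mm high, standing on the bench; the point is half-way up. Leave alone.
- beaker_centre (a point): A glass beaker 68 mm wide, 85 mm high; the point is half-way up. Leave alone.
- sample_centre (a point): A small closed sample jar, 42 mm wide, 85 mm high; the point is half-way up. Leave alone.
- syringe_centre (a point): A stainless dispensing syringe, 22 mm thick and about 185 mm long, lying along its x in a steel tray 240 x 90 x 22 mm; the point is at its middle. Leave alone.
Things that resemble listed ones, but are neither listed nor needed, are in the scene too. Several things look just like the part that bears cap_centre: the one meant starts nearest to the robot's base.

How it is judged:
By the outcome, as a careful person would: the job done as asked, in the order asked, and still so for the second after the job is handed in, with the robot touching nothing.
It also fails if it takes over 58 s, if anything falls off the work surface, if the arm or the gripper's body presses on something with over 40 N, if the wrist force passes 120 N, or if a joint passes its speed limit or range.

## Working session

There is one attempt and no reset: what is moved stays moved. The work goes in short steps, Python scripts to look and compute and a tool call to move; the robot and the scene stay as the last step left them, time stands still between calls to the robot, and variables do not carry over. Pictures are saved under pics/ and viewed, and the job is handed in when it is done.

Besides the shell and the picture viewer there is one more tool, called by a JSON object that holds its "method" and its "body". apply_moves: Moves the arm, as the interface text tells. Its arguments: {"type":"object","properties":{"rows":{"type":"array"},"newtons":{"type":"number"}},"required":["rows"]}

```bash
ls; mkdir -p pics
cat > h.py <<'E'
import numpy as np, cv2, pickle
from workcell import get_obs, cams, bot
from scipy.spatial.transform import Rotation as R
def snap(n,f):
    p=cams.camera(n); cv2.imwrite('pics/'+f+'.png',cv2.cvtColor(p['pixels'],cv2.COLOR_RGB2BGR))
    pickle.dump({k:p[k] for k in p},open('pics/'+f+'.pkl','wb')); return p
def att(p):
    a=np.array(p['attitude'],float)
    if a.shape==(3,3): return a
    if a.size==4: return R.from_quat(a).as_matrix()
    return R.from_euler('xyz',a,degrees=True).as_matrix()
def cloud(p):
    h,w=p['range_z'].shape
    uv=np.stack(np.meshgrid(np.arange(w),np.arange(h)),-1).reshape(-1,1,2).astype(np.float64)
    K=np.array([[p['fx'],0,p['cx']],[0,p['fy'],p['cy']],[0,0,1.]])
    n=cv2.undistortPoints(uv,K,np.array(p['D'],float)).reshape(-1,2)
    z=p['range_z'].reshape(-1).astype(float)
    c=np.stack([n[:,0]*z,-n[:,1]*z,-z],1)
    W=c@att(p).T+np.array(p['eye'])
    W[z<=0]=np.nan
    return W.reshape(h,w,3)
def proj(p,X):
    K=np.array([[p['fx'],0,p['cx']],[0,p['fy'],p['cy']],[0,0,1.]])
    c=(np.atleast_2d(X)-np.array(p['eye']))@att(p); c=c*[1,-1,-1]
    return cv2.projectPoints(c,np.zeros(3),np.zeros(3),K,np.array(p['D'],float))[0].reshape(-1,2)
E
python3 - <<'E'
from h import *
print(get_obs())
for n in ['scene','top']:
    p=snap(n,n+'0'); print(n,p['eye'],p['attitude'],p['fx'],p['D'],p['shot'])
    for l in ['cap_centre','mouth','thread','neck_foot','stand','blue_cap_centre','beaker_centre','sample_centre','syringe_centre']:
        for d in cams.find_in(l,p): print(l,np.round(d['at'],4),round(d['confidence'],2),proj(p,d['at']).round().tolist(),[k for k in d])
E
```

```text
pics
{'time': 0.0, 'q': array([-7.07619186e+01,  5.01047478e+00,  1.00325063e+01,  9.50972847e+01,
        5.27273168e-04,  8.99995739e+01]), 'qd': array([-0.01873591, -0.07504366,  0.01235187,  0.01904601, -0.07576339,
        0.01147306]), 'joint_efforts': array([-3.88644157e-04, -5.20388818e+01,  4.64800429e+01,  1.65509270e-02,
       -1.21849653e-04, -2.89072148e-05]), 'ee_pos': array([ 0.18115018, -0.51907339,  0.23057161]), 'tcp_rot': array([-90.40187099,  89.92474494, 108.8366362 ]), 'wrist_force': array([-0.09723462, -0.42838436, -0.25510732]), 'torque': array([-0.00488279, -0.0533076 , -0.03295301]), 'opening': 0.08538357769708485}
scene [1.24733067 0.52319832 0.85237708] [ 48.60321086   1.01086251 125.88500074] 448.907793204646 [-0.13221285  0.          0.          0.          0.        ] 1
cap_centre [ 0.5157 -0.3543  0.0263] 0.77 [[190.0, 180.0]] ['at', 'confidence']
cap_centre [ 0.6031 -0.2787  0.0245] 0.66 [[188.0, 204.0]] ['at', 'confidence']
cap_centre [ 0.4962 -0.2547  0.026 ] 0.61 [[218.0, 188.0]] ['at', 'confidence']
mouth [0.636  0.1478 0.0951] 0.57 [[306.0, 256.
[... 1140 characters left out ...]
e']
mouth [0.6173 0.1236 0.1075] 0.87 [[242.0, 200.0]] ['at', 'confidence']
thread [0.6191 0.1235 0.1078] 0.61 [[242.0, 199.0]] ['at', 'confidence']
neck_foot [0.6224 0.1205 0.1084] 0.67 [[243.0, 198.0]] ['at', 'confidence']
stand [0.5881 0.1276 0.0133] 0.66 [[244.0, 218.0]] ['at', 'confidence']
stand [0.6223 0.1222 0.1077] 0.24 [[243.0, 198.0]] ['at', 'confidence']
blue_cap_centre [ 0.4479 -0.0919  0.0286] 0.77 [[326.0, 270.0]] ['at', 'confidence']
beaker_centre [ 0.7432 -0.1027  0.0456] 0.98 [[328.0, 160.0]] ['at', 'confidence']
sample_centre [ 0.6946 -0.2906  0.0804] 0.67 [[401.0, 174.0]] ['at', 'confidence']
syringe_centre [0.4686 0.3982 0.0236] 0.67 [[141.0, 261.0]] ['at', 'confidence']
```

View pics/scene0.png

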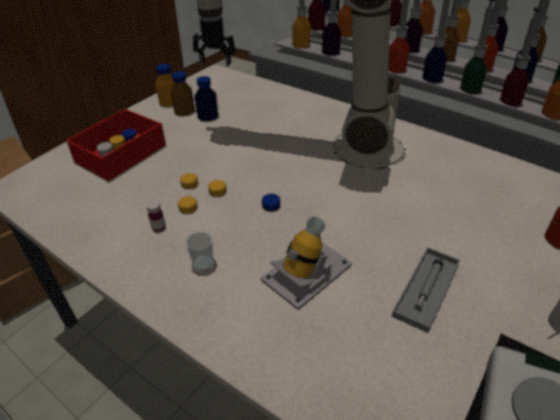

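View pics/top0.png

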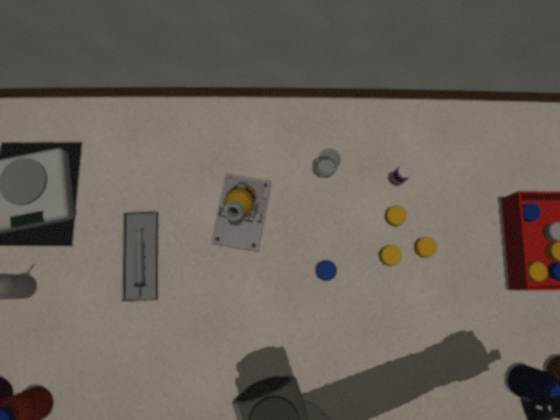

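Run:
```python
import cv2
a=cv2.imread('pics/top0.png');b=cv2.imread('pics/scene0.png')
c=cv2.resize(a[190:290,350:450],(400,400),interpolation=cv2.INTER_CUBIC)
d=cv2.resize(b[200:300,255:355],(400,400),interpolation=cv2.INTER_CUBIC)
cv2.imwrite('pics/crop0.png',cv2.hconcat([c,d]))
```

```text
(no output)
```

View pics/crop0.png

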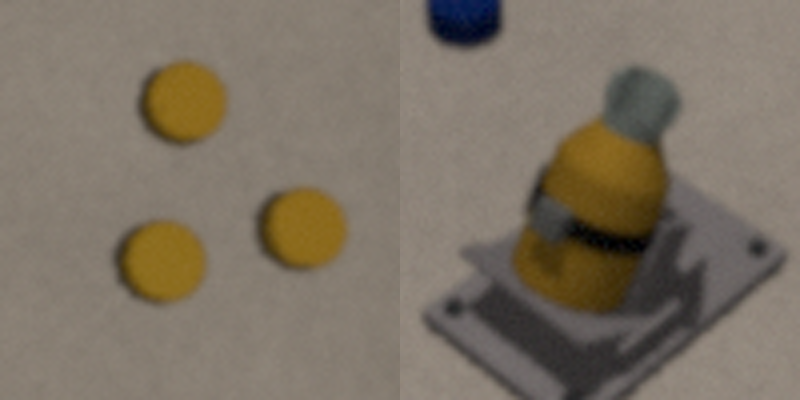

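```bash
cat > fit.py <<'E'
from h import *
from scipy.optimize import least_squares
P={n:pickle.load(open(f'pics/{n}0.pkl','rb')) for n in ['scene','top']}
C={n:cloud(P[n]) for n in P}
for n in C:
    c=C[n].reshape(-1,3); 
    t=c[(np.abs(c[:,0]-.3)<.1)&(np.abs(c[:,1]-.1)<.1)]; print(n,'table z',np.nanmedian(t[:,2]),np.nanstd(t[:,2]))
    # cap
    for cc in [(.487,-.263),(.51,-.36),(.59,-.285)]:
        s=c[(np.hypot(c[:,0]-cc[0],c[:,1]-cc[1])<.045)&(c[:,2]>.019)&(c[:,2]<.04)]
        print(' cap',len(s),np.median(s,0).round(4), (s.min(0)+s.max(0))/2,s.max(0)-s.min(0))
    # colour segmentation centroid intersect with z=27mm
    s=c[(c[:,2]>.006)&(c[:,2]<.018)&(np.abs(c[:,0]-.62)<.16)&(np.abs(c[:,1]-.14)<.14)]
    s=s[np.isfinite(s).all(1)]
    r=cv2.minAreaRect((s[:,:2]*1000).astype(np.float32)); print(' plate',r,np.median(s[:,2]),len(s))
E
python3 fit.py
```

```text
scene table z -0.0006316817710955158 0.09495517113936369
 cap 184 [ 0.4927 -0.2651  0.0261] [ 0.48978735 -0.26812107  0.02504306] [0.05713344 0.05650276 0.01141017]
 cap 166 [ 0.5148 -0.3635  0.0261] [ 0.51052687 -0.36576311  0.02506533] [0.05468085 0.05370272 0.01192289]
 cap 198 [ 0.6012 -0.2862  0.0265] [ 0.59782578 -0.28882879  0.02468697] [0.05303241 0.05630421 0.01117645]
 plate ((607.0726928710938, 134.3311767578125), (133.7598419189453, 202.50665283203125), 80.12616729736328) 0.012575365257006088 1609
top table z -9.32314314705529e-05 0.02475140803063373
 cap 344 [ 0.4861 -0.2683  0.0268] [ 0.48656852 -0.26924198  0.02605748] [0.05406556 0.05603094 0.01313016]
 cap 320 [ 0.5077 -0.3657  0.0268] [ 0.50818799 -0.36723105  0.02620164] [0.05460432 0.05325788 0.01364118]
 cap 328 [ 0.5951 -0.2876  0.0271] [ 0.5958739  -0.2889823   0.02598264] [0.05527324 0.05319834 0.01365523]
 plate ((613.4428100585938, 129.8544921875), (228.20960998535156, 314.77734375), 86.6153564453125) 0.012057472875330655 1785
```

```bash
cat > fit2.py <<'E'
from h import *
from scipy.optimize import least_squares
P={n:pickle.load(open(f'pics/{n}0.pkl','rb')) for n in ['scene','top']}
C={n:cloud(P[n]) for n in P}
def ax(az,l=30):
    l=np.radians(l);a=np.radians(az);return np.array([np.cos(a)*np.sin(l),np.sin(a)*np.sin(l),np.cos(l)])
pts={}
for n in C:
    c=C[n]; px=P[n]['pixels']
    m=(np.abs(c[...,0]-.61)<.1)&(np.abs(c[...,1]-.14)<.08)&(c[...,2]>.03)&(c[...,2]<.2)
    pts[n]=c[m]; print(n,m.sum(),pts[n].max(0))
    hsv=cv2.cvtColor(px,cv2.COLOR_RGB2HSV)
    y=m&(hsv[...,1]>150)&(hsv[...,0]>10)&(hsv[...,0]<35); print('yellow',y.sum())
    pts[n+'y']=c[y]
np.savez('pics/pts.npz',**pts)
# profile model: r(d) distance below mouth d
def prof(d): return np.interp(d,[-1,0,3,6,7,34,36,56,57,140],[16.5,16.5,19,19,20.5,20.5,22,36,36,36])
for use in (['scene'],['top'],['scene','top']):
    Q=np.vstack([pts[u] for u in use])*1000
    def res(p,full=False):
        a=ax(p[3]); M=p[:3]
        v=Q-M; d=-(v@a); r=np.linalg.norm(v+d[:,None]*a,axis=1)
        e=r-prof2(d,p[4],p[5]) 
        e=np.where(d<0,np.where(r<20,np.hypot(np.maximum(r-16.5,0),d),e),e)
        return e
    def prof2(d,s0,s1): return np.interp(d,[-1,0,3,34,34+s0,140],[16.5,16.5,20,20,36,36])
    best=None
    for az in (150,170,190):
        f=least_squares(res,[555,145,160,az,20,0],loss='soft_l1',f_scale=2,max_nfev=500)
        if best is None or f.cost<best.cost: best=f
    e=res(best.x); print(use,best.x.round(2),best.cost.round(),'medabs',np.median(abs(e)).round(2),ax(best.x[3]).round(3))
E
python3 fit2.py
```

```text
scene 2260 [0.69448262 0.19526943 0.16933423]
yellow 1019
top 1594 [0.69113629 0.19602462 0.17202632]
yellow 426
['scene'] [577.28 138.5  160.06 174.32  26.11   0.  ] 20148.0 medabs 2.55 [-0.498  0.049  0.866]
['top'] [578.61 140.31 161.56 169.45  28.21   0.  ] 19396.0 medabs 2.97 [-0.492  0.092  0.866]
['scene', 'top'] [577.73 139.21 160.7  172.19  26.4    0.  ] 40015.0 medabs 2.61 [-0.495  0.068  0.866]
```

```bash
cat > fit3.py <<'E'
from h import *
from scipy.optimize import least_squares
exec(open('fit2.py').read().split("pts={}")[0].split("P={n")[0]); 
def ax(az,l=30):
    l=np.radians(l);a=np.radians(az);return np.array([np.cos(a)*np.sin(l),np.sin(a)*np.sin(l),np.cos(l)])
pts=np.load('pics/pts.npz')
for n in ['scene','top']:
  for az0 in (None,171):
    Q=pts[n]*1000
    # robust neck: iterate select points with d in [-3,33], r<27
    p=np.array([577.5,139.5,160.5]);az=171.
    for it in range(6):
        a=ax(az);v=Q-p;d=-(v@a);r=np.linalg.norm(v+d[:,None]*a,axis=1)
        nk=Q[(d>2)&(d<32)&(r<26)&(r>15)]
        e1=np.cross(a,[0,0,1]);e1/=np.linalg.norm(e1)
        def res(x):
            A=ax(x[3] if az0 is None else az0);v=nk-np.array(x[:3]);d=-(v@A);r=np.linalg.norm(v+d[:,None]*A,axis=1)
            return np.r_[r-x[4], (np.dot(np.array(x[:3])-p,a))*10]
        f=least_squares(res,[*p,az,20],loss='soft_l1',f_scale=1)
        p=f.x[:3]; az=f.x[3] if az0 is None else az0
        # axial : lip top
        a=ax(az);v=Q-p;d=-(v@a);r=np.linalg.norm(v+d[:,None]*a,axis=1)
        lip=d[(r<20)&(d<6)]
        top=np.percentile(lip,10) if len(lip)>5 else 0
    print(n,az0,p.round(1),round(az,1),'r',f.x[4].round(2),'n',len(nk),'lip',len(lip),np.percentile(lip,[2,10,25,50,75]).round(1))
    for lo in range(-4,40,4):
        s=(d>=lo)&(d<lo+4)&(r<40)
        if s.sum(): print('   ',lo,s.sum(),np.percentile(r[s],[10,50,90]).round(1))
    # body
    by=pts[n+'y']*1000; v=by-p; d=-(v@a); b=by[(d>62)&(d<100)]
    def resb(x):
        A=ax(x[3] if az0 is None else az0);q=np.array(x[:3]);v=b-q;d=-(v@A);r=np.linalg.norm(v+d[:,None]*A,axis=1)
        return np.r_[r-36,(q-p)@a*10]
    f=least_squares(resb,[*p,az],loss='soft_l1',f_scale=1); print('  body',f.x.round(1),len(b),np.median(abs(f.fun)).round(2))
E
python3 fit3.py
python3 - <<'E'
import sys; sys.path.insert(0,'.')
import os; os.chdir('.')
from h import *
# plate edges: better masks
for n in ['scene','top']:
    p=pickle.load(open(f'pics/{n}0.pkl','rb')); c=cloud(p)
    m=(c[...,2]>.008)&(c[...,2]<.0165)&(np.abs(c[...,0]-.61)<.14)&(np.abs(c[...,1]-.134)<.1)
    m=m.astype(np.uint8); k,l,s,_=cv2.connectedComponentsWithStats(m); i=1+np.argmax(s[1:,4])
    q=(c[l==i][:,:2]*1000).astype(np.float32); print(n,len(q),cv2.minAreaRect(q))
E
```

```text
scene None [579.7 143.5 161.1] 152.5 r 18.55 n 244 lip 93 [-2.5 -0.9  0.3  2.2  3.8]
    -4 19 [11.7 14.4 15.5]
    0 54 [13.8 16.5 18.8]
    4 50 [15.3 18.1 21.9]
    8 43 [15.2 18.7 22.8]
    12 30 [16.1 20.  22.3]
    16 27 [15.8 18.6 21.8]
    20 24 [15.1 17.4 20.2]
    24 30 [15.5 17.8 19.3]
    28 31 [16.5 18.6 21.7]
    32 44 [16.5 21.1 24.7]
    36 46 [20.1 23.9 27.9]
  body [577.4 140.8 160.7 168.5] 317 0.94
scene 171 [579.1 140.7 161.3] 171 r 18.14 n 233 lip 89 [-1.1 -0.4  0.7  2.1  4.1]
    -4 17 [13.9 15.7 16.7]
    0 49 [14.7 16.1 18.5]
    4 58 [15.3 18.1 22.1]
    8 27 [16.  19.5 22.5]
    12 36 [15.8 19.6 22.1]
    16 29 [17.3 19.4 22.1]
    20 25 [13.6 17.4 19.5]
    24 26 [14.7 16.6 18.3]
    28 27 [16.1 16.9 18.3]
    32 39 [15.5 18.2 20.2]
    36 43 [19.  21.1 23. ]
  body [577.2 139.1 160.4 171. ] 313 0.99
top None [580.7 140.5 162.1] 149.6 r 18.76 n 196 lip 110 [-5.1 -3.2 -1.4  0.9  3.3]
    -4 36 [12.3 16.2 19.2]
    0 59 [14.4 17.1 21.8]
    4 62 [16.6 19.  25.2]
    8 37 [16.4 19.2 21.7]
    12 22 [17.7 18.8 22.6]
    16 11 [16.2 18.1 19. ]
    20 10 [17.2 18.7 19.5]
    24 22 [11.6 16.6 19.8]
    28 39 [ 7.5 13.6 20.8]
    32 41 [13.7 19.9 29. ]
    36 42 [14.1 20.7 33. ]
  body [580.4 148.7 159.6 157.5] 94 0.51
top 171 [580.4 138.7 162.3] 171 r 18.56 n 180 lip 107 [-3.1 -2.4 -1.   0.4  2.8]
    -4 46 [12.4 15.3 18.9]
    0 61 [14.1 17.7 22.4]
    4 61 [16.4 19.3 23.5]
    8 34 [17.1 19.  25.6]
    12 19 [17.3 18.4 20.2]
    16 10 [16.9 17.8 19.3]
    20 8 [16.8 17.7 19.2]
    24 18 [11.6 16.7 18.5]
    28 42 [ 6.9 14.  17.3]
    32 36 [14.4 18.1 20.7]
    36 47 [17.6 20.4 23.5]
  body [577.5 140.2 160.4 171. ] 84 0.63
scene 1523 ((606.9720458984375, 134.11874389648438), (133.73428344726562, 201.98574829101562), 80.30352020263672)
top 1666 ((606.720458984375, 136.0828857421875), (130.4301300048828, 200.30313110351562), 80.02876281738281)
```

```bash
cat >> h.py <<'E'
def pose():
    o=get_obs(); return o,np.array(o['ee_pos']),R.from_euler('xyz',o['tcp_rot'],degrees=True).as_matrix()
def to(pos,Rm=None):
    o,p,r=pose(); d=r.T@(np.array(pos)-p)*1000
    w=R.from_matrix(r.T@Rm).as_rotvec() if Rm is not None else np.zeros(3)
    print('t',round(o['time'],2),'p',p.round(4),'q',o['q'].round(1)); print('shift',d.round(1),'rot',w.round(4),'deg',np.degrees(np.linalg.norm(w)).round(1))
def tool(x,y):
    x=np.array(x,float);x/=np.linalg.norm(x);y=np.array(y,float);y-=x*(x@y);y/=np.linalg.norm(y);return np.stack([x,y,np.cross(x,y)],1)
A=np.array([-0.4926,0.0857,0.866]);A/=np.linalg.norm(A)
M=np.array([.578,.140,.1607])
E
python3 - <<'E'
from h import *
o,p,r=pose(); print(r.round(3)); print('y az',np.degrees(np.arctan2(r[1,1],r[0,1])))
to([.488,-.2687,.10],None)
E
```

```text
[[-0.     0.33  -0.944]
 [ 0.    -0.944 -0.33 ]
 [-1.    -0.     0.   ]]
y az -70.76050629534373
t 1.0 p [ 0.1812 -0.5193  0.2313] q [-70.8   5.   10.1  95.1  -0.   90. ]
shift [ 131.3 -135.5 -372.2] rot [0. 0. 0.] deg 0.0
```

Run:
```python
from h import *
a=np.radians(-10)
to([.488,-.2687,.08],tool([0,0,-1],[np.cos(a),np.sin(a),0]))
```

```text
t 1.0 p [ 0.1812 -0.5193  0.2313] q [-70.8   5.   10.1  95.1  -0.   90. ]
shift [ 151.3 -135.5 -372.2] rot [-1.0605e+00 -0.0000e+00  1.0000e-04] deg 60.8
```

{"method": "apply_moves", "body": {"rows": [[[151,-135.5,-372,-1.06,0,0,1],[151,-135.5,-372,-1.06,0,0,1],[151,-135.5,-372,-1.06,0,0,1],[151,-135.5,-372,-1.06,0,0,1],[151,-135.5,-372,-1.06,0,0,1],[151,-135.5,-372,-1.06,0,0,1],[151,-135.5,-372,-1.06,0,0,1],[151,-135.5,-372,-1.06,0,0,1],[151,-135.5,-372,-1.06,0,0,1],[151,-135.5,-372,-1.06,0,0,1],[151,-135.5,-372,-1.06,0,0,1],[151,-135.5,-372,-1.06,0,0,1],[151,-135.5,-372,-1.06,0,0,1]]], "newtons": 40}}

```text
time: 2.3
ee_pos: [0.4874, -0.2698, 0.081]
tcp_rot: [64.0, 89.9, -36.1]
wrist_force: [0.3, 0.0, -0.6]
opening: 0.0856
```

Run:
```python
from h import *
a=np.radians(-10)
to([.488,-.2687,.006],tool([0,0,-1],[np.cos(a),np.sin(a),0]))
o=get_obs();print(o['wrist_force'],o['opening'])
```

```text
t 2.3 p [ 0.4874 -0.2698  0.081 ] q [-29.    5.6  -5.9  78.5  -0.   71.2]
shift [75.   0.4 -1.2] rot [-0.002   0.0004 -0.0009] deg 0.1
[ 0.34162862  0.0240013  -0.58172209] 0.08555608959825885
```

The three yellow caps are at top-picture pixels (389,255), (424,246) and (396,216). They stand 0.55, 0.63 and 0.66 m from the base, so the first is the one meant, and the enlarged crop confirms it (lower left there).

{"method": "apply_moves", "body": {"rows": [[[40,0.4,-1.2,0,0,0,1],[65,0.4,-1.2,0,0,0,1],[70,0.4,-1.2,0,0,0,1],[72,0.4,-1.2,0,0,0,1],[74,0.4,-1.2,0,0,0,1],[75,0.4,-1.2,0,0,0,1],[75,0.4,-1.2,0,0,0,1]]]}}

```text
time: 3.0
ee_pos: [0.4885, -0.269, 0.007]
tcp_rot: [68.8, 89.9, -31.3]
wrist_force: [0.1, -0.1, 0.2]
opening: 0.0852
```

Run:
```python
from h import *
p=snap('scene','s1'); c=cloud(p)
cv2.imwrite('pics/s1c.png',cv2.resize(p['pixels'][130:230,150:290,::-1],None,fx=5,fy=5,interpolation=cv2.INTER_CUBIC))
```

```text
(no output)
```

View pics/s1c.png

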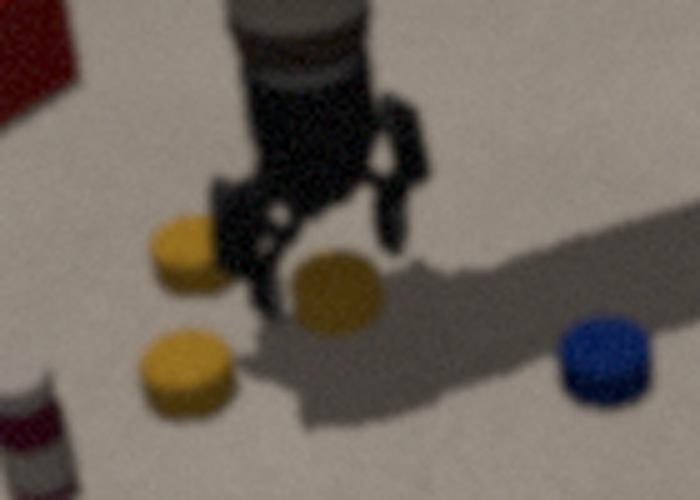

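Run:
```python
from h import *
p=pickle.load(open('pics/s1.pkl','rb'))
y=np.array([np.cos(np.radians(-10)),np.sin(np.radians(-10)),0])
for s in (1,-1):
  for z in (0,.01,.02): print(s,z,((proj(p,np.array([.4885,-.269,z])+s*y*.046)-[150,130])*5).round())
```

```text
1 0 [[276. 342.]]
1 0.01 [[274. 330.]]
1 0.02 [[272. 317.]]
-1 0 [[394. 276.]]
-1 0.01 [[392. 263.]]
-1 0.02 [[391. 250.]]
```

{"method": "apply_moves", "body": {"rows": [[[4,0,0,0,0,0,1],[7,0,0,0,0,0,0.75],[7,0,0,0,0,0,0.7],[7,0,0,0,0,0,0.6],[7,0,0,0,0,0,0.5],[7,0,0,0,0,0,0.5],[7,0,0,0,0,0,0.5],[7,0,0,0,0,0,0.5],[7,0,0,0,0,0,0.5]]], "newtons": 25}}

```text
time: 3.95
ee_pos: [0.4884, -0.2689, -0.0002]
tcp_rot: [68.3, 89.9, -31.8]
wrist_force: [0.4, -0.7, -0.3]
opening: 0.0563
```

Run:
```python
from h import *
p=snap('scene','s2'); c=cloud(p)
o=get_obs(); print(o['ee_pos'],o['q'].round(1))
y=np.array([np.cos(np.radians(-10)),np.sin(np.radians(-10)),0])
im=cv2.resize(p['pixels'][150:220,170:270,::-1],None,fx=8,fy=8,interpolation=cv2.INTER_CUBIC)
for s in (1,-1):
  for z in (0,.01,.02): print(s,z,((proj(p,np.array([.4885,-.269,z])+s*y*.031)-[170,150])*8).round())
cv2.imwrite('pics/s2c.png',im)
```

```text
[ 4.88446384e-01 -2.68950139e-01 -1.60168658e-04] [-28.8   7.9 -12.5  69.5  -0.   71.3]
1 0 [[314. 370.]]
1 0.01 [[311. 350.]]
1 0.02 [[308. 329.]]
-1 0 [[440. 298.]]
-1 0.01 [[438. 278.]]
-1 0.02 [[435. 257.]]
```

View pics/s2c.png

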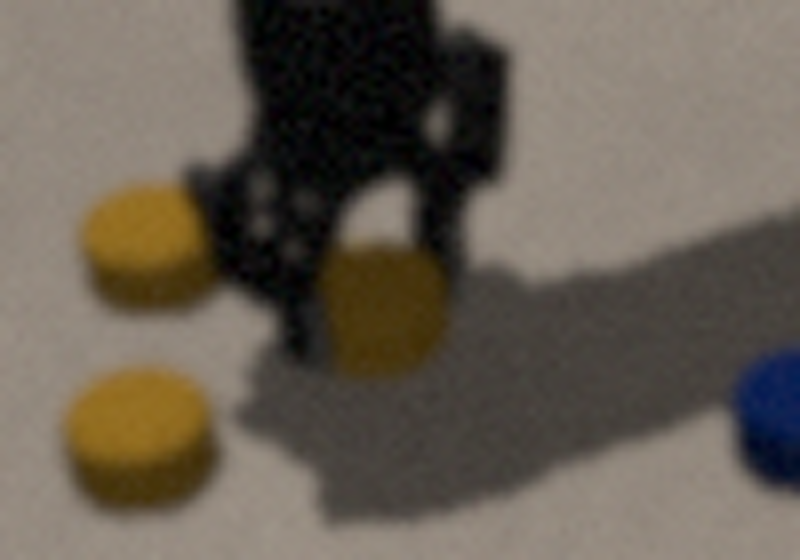

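{"method": "apply_moves", "body": {"rows": [[[0,0,0,0,0,0,1],[0,0,0,0,0,0,1],[0,0,0,0,0,0,1],[0,0,0,0,0,0,1],[0,0,0,-0.14,0,0,1],[0,0,0,-0.28,0,0,1],[0,0,0,-0.42,0,0,1],[0,0,0,-0.56,0,0,1],[0,0,0,-0.7,0,0,1],[0,0,0,-0.84,0,0,1],[0,0,0,-0.98,0,0,1],[0,0,0,-1.12,0,0,1],[0,0,0,-1.26,0,0,1],[0,0,0,-1.4,0,0,1],[0,0,0,-1.54,0,0,1],[0,0,0,-1.57,0,0,1],[2,0,0,-1.57,0,0,1]]]}}

```text
time: 5.7
ee_pos: [0.4886, -0.269, -0.002]
tcp_rot: [-21.0, 89.8, -31.1]
wrist_force: [0.2, 0.4, 0.3]
opening: 0.0854
```

{"method": "apply_moves", "body": {"rows": [[[0,0,0,0,0,0,0.5],[0,0,0,0,0,0,0.5],[0,0,0,0,0,0,0.5],[0,0,0,0,0,0,0.5],[0,0,0,0,0,0,0.5],[0,0,0,0,0,0,0.4],[0,0,0,0,0,0,0.4],[0,0,0,0,0,0,0.4]]], "newtons": 60}}

```text
time: 6.5
ee_pos: [0.4889, -0.2692, -0.0015]
tcp_rot: [-19.3, 89.8, -29.5]
wrist_force: [-1.1, 0.4, 5.2]
opening: 0.0548
```

Run:
```python
from h import *
o,p,r=pose(); print(o['q'].round(1),r.round(3)); print('y az',np.degrees(np.arctan2(r[1,1],r[0,1])),p,o['opening'],o['wrist_force'])
```

```text
[-28.8   8.  -12.6  69.3  -0.  -18.7] [[ 0.003  0.176  0.984]
 [-0.002  0.984 -0.176]
 [-1.    -0.001  0.003]]
y az 79.83929731510456 [ 0.48889461 -0.26915536 -0.0014935 ] 0.05484431105371857 [-1.06961553  0.39341197  5.19139041]
```

{"method": "apply_moves", "body": {"rows": [[[-5,0,0,0,0,0,0.4],[-15,0,0,0,0,0,0.4],[-40,0,0,0,0,0,0.4],[-80,0,0,0,0,0,0.4],[-130,0,0,0,0,0,0.4],[-180,0,0,0,0,0,0.4],[-210,0,0,0,0,0,0.4],[-220,0,0,0,0,0,0.4],[-220,0,0,0,0,0,0.4]]]}}

```text
time: 7.4
ee_pos: [0.4887, -0.269, 0.22]
tcp_rot: [-19.4, 89.7, -29.6]
wrist_force: [-1.1, 0.2, -1.6]
opening: 0.055
```

Run:
```python
from h import *
a=np.radians(115)
print(get_obs()['opening'],get_obs()['wrist_force'])
to(M+.045*A,tool(-A,[np.cos(a),np.sin(a),0]))
```

```text
0.05497830871928402 [-1.14384276  0.19238847 -1.60601181]
t 7.4 p [ 0.4887 -0.269   0.22  ] q [-28.8   5.5   9.4  93.5  -0.  -18.7]
shift [ 19.5 418.3  -6.9] rot [-0.5351 -0.5061 -0.1374] deg 42.9
```

{"method": "apply_moves", "body": {"rows": [[[1,20,0,0,0,0,0.4],[3,55,-1,-0.054,-0.051,-0.014,0.4],[5,95,-2,-0.107,-0.101,-0.027,0.4],[7,135,-2,-0.16,-0.152,-0.041,0.4],[9,175,-3,-0.214,-0.202,-0.055,0.4],[10,215,-4,-0.268,-0.253,-0.069,0.4],[12,255,-4,-0.32,-0.304,-0.082,0.4],[14,295,-5,-0.375,-0.354,-0.096,0.4],[16,335,-6,-0.428,-0.405,-0.11,0.4],[18,375,-6,-0.482,-0.455,-0.124,0.4],[19,405,-7,-0.535,-0.506,-0.137,0.4],[19.5,418,-7,-0.535,-0.506,-0.137,0.4],[19.5,418.3,-6.9,-0.535,-0.506,-0.137,0.4],[19.5,418.3,-6.9,-0.535,-0.506,-0.137,0.4],[19.5,418.3,-6.9,-0.535,-0.506,-0.137,0.4]]]}}

```text
time: 8.9
ee_pos: [0.556, 0.1427, 0.1993]
tcp_rot: [-31.1, 60.1, -10.0]
wrist_force: [0.3, 0.5, 0.2]
opening: 0.0549
```

```bash
cat > see.py <<'E'
import sys
from h import *
f=sys.argv[1]
ims=[]
for n,(u,v) in {'scene':(310,235),'top':(236,208)}.items():
    p=snap(n,f+n); ims.append(cv2.resize(p['pixels'][v-50:v+50,u-50:u+50,::-1],(400,400),interpolation=cv2.INTER_CUBIC))
cv2.imwrite('pics/'+f+'.png',cv2.hconcat(ims))
E
python3 see.py b1
python3 - <<'E'
from h import *
a=np.radians(115)
to(M+.015*A,tool(-A,[np.cos(a),np.sin(a),0])); o=get_obs(); print(o['wrist_force'],o['torque'])
E
```

```text
t 9.0 p [0.5561 0.1427 0.1996] q [ 21.9 -18.7 -20.7  61.9 -15.3  -2.8]
shift [29.7  1.1  0.3] rot [-0.0019 -0.0008  0.0004] deg 0.1
[ 0.90265097 -0.73406261 -0.52742582] [ 0.07978552  0.49006497 -0.02738762]
```

View pics/b1.png

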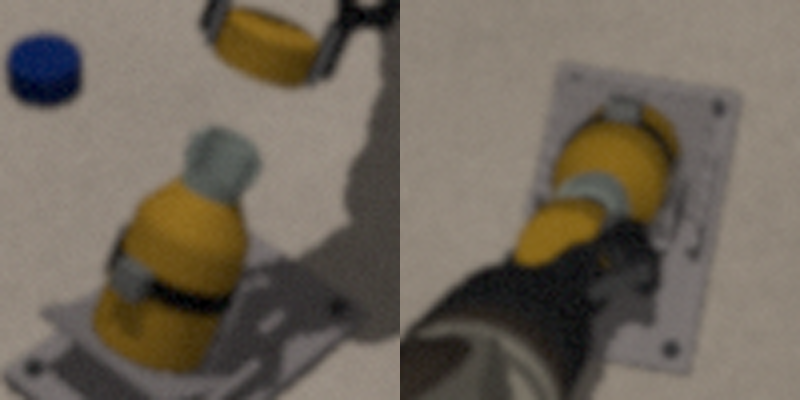

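Run:
```python
from h import *
from scipy.optimize import least_squares
o,p0,r0=pose()
for n in ['scene','top']:
    p=pickle.load(open(f'pics/b1{n}.pkl','rb')); c=cloud(p); hsv=cv2.cvtColor(p['pixels'],cv2.COLOR_RGB2HSV)
    cc=p0-.015*r0[:,0]
    m=(hsv[...,1]>120)&(hsv[...,0]>10)&(hsv[...,0]<35)&(np.linalg.norm(c-cc,axis=2)<.045)
    q=(c[m]-cc)@r0*1000
    print(n,m.sum(),'tool-frame min/max',np.percentile(q,[2,50,98],axis=0).round(1).tolist(), np.array(p['eye']-cc)@r0)
    def res(x): # wall or top plane (at axial -13.5)
        Q=q-x[:3]; rot=R.from_rotvec([0,x[3],x[4]]).as_matrix(); Q=Q@rot
        rr=np.hypot(Q[:,1],Q[:,2]); 
        w=rr-27.7; t=np.abs(Q[:,0]+13.5); 
        return np.sign(w)*np.minimum(np.abs(w)+np.maximum(np.abs(Q[:,0])-13.5,0),t+np.maximum(rr-27.7,0))
    f=least_squares(res,[0,0,0,0,0],loss='soft_l1',f_scale=1); print(f.x.round(3),np.median(np.abs(res(f.x))))
```

```text
scene 343 tool-frame min/max [[-13.3, -27.2, -10.8], [-4.7, -1.5, 21.4], [10.9, 24.6, 29.4]] [-0.24318034 -0.01994286  0.99078519]
[ 0.971 -0.562 -0.138  0.016  0.004] 0.7041326616198127
top 228 tool-frame min/max [[-15.9, -25.8, 5.2], [-12.7, -4.5, 16.4], [7.7, 20.9, 28.2]] [-0.83368    -0.30370578  0.21560322]
[ 0.112 -0.346  0.218 -0.01   0.01 ] 0.7429666147898937
```

{"method": "apply_moves", "body": {"rows": [[[10,0.5,0.2,0,0,0,0.4],[22,1,0.3,0,0,0,0.4],[34,1.1,0.3,0,0,0,0.4],[42,1.1,0.3,0,0,0,0.4],[46,1.1,0.3,0,0,0,0.4],[48,1.1,0.3,0,0,0,0.4],[50,1.1,0.3,0,0,0,0.4],[50,1.1,0.3,0,0,0,0.4]]], "newtons": 60}}

```text
time: 9.8
ee_pos: [0.5807, 0.1396, 0.1563]
tcp_rot: [-31.1, 60.0, -9.9]
wrist_force: [-1.5, 0.9, -0.7]
opening: 0.0548
```

```bash
cat > st.py <<'E'
from h import *
o,p,r=pose()
cc=p+.015*-r[:,0]
d=cc-M
f=r.T@np.array(o['wrist_force']);t=r.T@np.array(o['torque'])
print('t',round(o['time'],2),'j6',o['q'][5].round(1),'centre above mouth',round(d@A*1000,2),'lat(tool)',(r.T@(d-A*(d@A))*1000).round(2),'F tool',f.round(1),'T',t.round(2),'open',round(o['opening']*1000,1),'axis err',(r.T@-A)[1:].round(4))
a=r.T@((M-p)); print('lat corr y,z',(a*1000).round(1)[1:])
E
python3 st.py
```

```text
t 9.8 j6 -4.1 centre above mouth 9.84 lat(tool) [-0.   -0.05  0.14] F tool [-0.2  1.5 -1.2] T [0.02 0.43 0.24] open 54.8 axis err [0.0004 0.0005]
lat corr y,z [ 0.1 -0.1]
```

{"method": "apply_moves", "body": {"rows": [[[1,0,0,0,0,0,0.4],[2,0,0,0,0,0,0.4],[3,0,0,0,0,0,0.4],[4,0,0,0,0,0,0.4],[5,0,0,0,0,0,0.4],[6,0,0,0,0,0,0.4]]]}}

```text
time: 10.4
ee_pos: [0.5836, 0.1391, 0.151]
tcp_rot: [-31.1, 60.0, -9.9]
wrist_force: [0.8, 0.9, -1.4]
opening: 0.0548
```

```bash
python3 st.py
```

```text
t 10.4 j6 -4.3 centre above mouth 3.75 lat(tool) [-0.   -0.02  0.12] F tool [1.6 0.9 0.4] T [0.03 0.42 0.28] open 54.8 axis err [0.0003 0.0006]
lat corr y,z [ 0.  -0.1]
```

{"method": "apply_moves", "body": {"rows": [[[1,0,0,0,0,0,0.4],[1.7,0,0,0,0,0,0.4],[2.4,0,0,0,0,0,0.4]]]}}

```text
time: 10.7
ee_pos: [0.5848, 0.139, 0.1494]
tcp_rot: [-31.0, 60.0, -9.9]
wrist_force: [-8.7, 1.2, 7.5]
opening: 0.0548
```

```bash
python3 st.py
```

```text
t 10.7 j6 -4.4 centre above mouth 1.81 lat(tool) [-0.   -0.01  0.31] F tool [-10.9   1.7  -3.5] T [0.01 1.19 0.5 ] open 54.8 axis err [0.0001 0.0002]
lat corr y,z [ 0.  -0.3]
```

{"method": "apply_moves", "body": {"rows": [[[0,0,-0.2,-0.06,0,0,0.4],[-0.2,0,-0.2,-0.12,0,0,0.4],[-0.3,0,-0.2,-0.17,0,0,0.4],[-0.3,0,-0.2,-0.17,0,0,0.4]]]}}

```text
time: 11.1
ee_pos: [0.5845, 0.1391, 0.1501]
tcp_rot: [-40.8, 60.0, -9.8]
wrist_force: [-4.2, 0.5, 4.0]
opening: 0.055
```

```bash
python3 st.py
```

```text
t 11.1 j6 -14.2 centre above mouth 2.57 lat(tool) [ 0.   -0.1   0.44] F tool [-5.6  0.9 -1.4] T [-0.01  0.7   0.48] open 55.0 axis err [ 0.0001 -0.0005]
lat corr y,z [ 0.1 -0.4]
```

{"method": "apply_moves", "body": {"rows": [[[0.1,0,-0.1,-0.06,0,0,0.4],[0.1,0,-0.2,-0.12,0,0,0.4],[0.1,0,-0.2,-0.17,0,0,0.4],[0.1,0,-0.2,-0.17,0,0,0.4]]]}}

```text
time: 11.5
ee_pos: [0.5844, 0.1393, 0.1506]
tcp_rot: [-50.4, 60.0, -9.8]
wrist_force: [-5.7, 0.3, 4.4]
opening: 0.0552
```

```bash
python3 st.py
```

```text
t 11.5 j6 -23.9 centre above mouth 3.01 lat(tool) [ 0.   -0.14  0.57] F tool [-6.6  1.7 -2.2] T [-0.04  0.71  0.81] open 55.2 axis err [-0.     -0.0012]
lat corr y,z [ 0.1 -0.6]
```

{"method": "apply_moves", "body": {"rows": [[[0.2,0,-0.3,-0.06,0,0,0.4],[0.2,0,-0.4,-0.12,0,0,0.4],[0.2,0,-0.4,-0.17,0,0,0.4],[0.2,0,-0.4,-0.17,0,0,0.4]]]}}

```text
time: 11.9
ee_pos: [0.5842, 0.1394, 0.151]
tcp_rot: [-60.1, 59.9, -9.6]
wrist_force: [-6.6, 1.8, 5.5]
opening: 0.0548
```

```bash
python3 st.py
```

```text
t 11.9 j6 -33.7 centre above mouth 3.51 lat(tool) [ 0.   -0.23  0.68] F tool [-8.2  3.  -1. ] T [-0.01  0.45  1.07] open 54.8 axis err [ 0.0001 -0.0025]
lat corr y,z [ 0.2 -0.7]
```

{"method": "apply_moves", "body": {"rows": [[[0.2,0,-0.3,-0.06,0,0,0.4],[0.2,0,-0.4,-0.12,0,0,0.4],[0.2,0,-0.4,-0.17,0,0,0.4],[0.2,0,-0.4,-0.17,0,0,0.4]]]}}

```text
time: 12.3
ee_pos: [0.5839, 0.1392, 0.1505]
tcp_rot: [-69.8, 60.0, -9.6]
wrist_force: [-2.3, 0.8, -0.3]
opening: 0.055
```

```bash
python3 st.py
```

```text
t 12.3 j6 -43.4 centre above mouth 3.17 lat(tool) [ 0.   -0.    0.17] F tool [-0.9  2.2 -0.4] T [-0.    0.15  0.84] open 55.0 axis err [-0.0001 -0.0023]
lat corr y,z [ 0.  -0.2]
```

{"method": "apply_moves", "body": {"rows": [[[1,0,0,0,0,0,0.4],[2,0,0,0,0,0,0.4],[2.5,0,0,0,0,0,0.4]]]}}

```text
time: 12.6
ee_pos: [0.585, 0.1388, 0.1476]
tcp_rot: [-69.8, 60.0, -9.7]
wrist_force: [-0.8, 1.2, -2.2]
opening: 0.0547
```

```bash
python3 st.py
```

```text
t 12.6 j6 -43.4 centre above mouth 0.15 lat(tool) [ 0.    0.4  -0.12] F tool [1.4 2.2 0.3] T [-0.02  0.22  0.79] open 54.7 axis err [-0.0006 -0.0016]
lat corr y,z [-0.4  0.1]
```

Dropping freely; continue down.

{"method": "apply_moves", "body": {"rows": [[[1,-0.2,0,0,0,0,0.4],[2,-0.2,0,0,0,0,0.4],[2.5,-0.2,0,0,0,0,0.4],[3,-0.2,0,0,0,0,0.4]]]}}

```text
time: 13.0
ee_pos: [0.5867, 0.1385, 0.1456]
tcp_rot: [-69.7, 60.0, -9.7]
wrist_force: [-5.4, 0.3, 5.5]
opening: 0.0549
```

```bash
python3 st.py
```

```text
t 13.0 j6 -43.5 centre above mouth -2.46 lat(tool) [-0.   -0.14 -0.01] F tool [-7.5  1.6 -1.2] T [-0.01  0.65  0.87] open 54.9 axis err [-0.0001 -0.0019]
lat corr y,z [0.1 0. ]
```

{"method": "apply_moves", "body": {"rows": [[[0.2,0,0,0.08,0,0,0.4],[0.4,0,0,0.16,0,0,0.4],[0.6,0,0,0.24,0,0,0.4],[0.9,0,0,0.32,0,0,0.4],[1.1,0,0,0.38,0,0,0.4]]]}}

```text
time: 13.5
ee_pos: [0.5873, 0.1383, 0.1449]
tcp_rot: [-47.8, 60.0, -9.7]
wrist_force: [-2.0, 0.1, 0.8]
opening: 0.0553
```

```bash
python3 st.py
```

```text
t 13.5 j6 -21.6 centre above mouth -3.44 lat(tool) [ 0.   -0.23  0.13] F tool [-1.7  0.8 -1. ] T [-0.02  0.57  0.45] open 55.3 axis err [-0.0007 -0.0019]
lat corr y,z [ 0.2 -0.1]
```

{"method": "apply_moves", "body": {"rows": [[[0.3,0,0,0.09,0,0,0.4],[0.6,0,0,0.18,0,0,0.4],[0.9,0,0,0.27,0,0,0.4],[1.1,0,0,0.36,0,0,0.4],[1.4,0,0,0.45,0,0,0.4],[1.7,0,0,0.54,0,0,0.4],[2.0,0,0,0.63,0,0,0.4],[2.2,0,0,0.7,0,0,0.4]]]}}

```text
time: 14.3
ee_pos: [0.5885, 0.1382, 0.143]
tcp_rot: [-7.4, 59.9, -9.6]
wrist_force: [-1.9, -0.3, -0.4]
opening: 0.0549
```

```bash
python3 st.py
```

```text
t 14.3 j6 18.7 centre above mouth -5.6 lat(tool) [ 0.   -0.05  0.33] F tool [-0.6 -0.4 -1.9] T [-0.03  0.68  0.13] open 54.9 axis err [-0.0019 -0.0011]
lat corr y,z [ 0.1 -0.3]
```

{"method": "apply_moves", "body": {"rows": [[[0.3,0,0,0.09,0,0,0.4],[0.6,0,-0.1,0.18,0,0,0.4],[0.9,0,-0.2,0.27,0,0,0.4],[1.1,0,-0.2,0.36,0,0,0.4],[1.4,0,-0.2,0.45,0,0,0.4],[1.7,0,-0.2,0.54,0,0,0.4],[2.0,0,-0.2,0.63,0,0,0.4],[2.2,0,-0.2,0.7,0,0,0.4]]]}}

```text
time: 15.1
ee_pos: [0.5894, 0.1382, 0.1417]
tcp_rot: [32.9, 59.9, -9.6]
wrist_force: [-7.7, 0.8, 5.7]
opening: 0.055
```

```bash
python3 st.py
```

```text
t 15.1 j6 59.0 centre above mouth -7.18 lat(tool) [0.   0.34 0.35] F tool [-8.8 -2.5 -2.9] T [-0.08  0.83 -0.82] open 55.0 axis err [-0.0028  0.0001]
lat corr y,z [-0.3 -0.4]
```

{"method": "apply_moves", "body": {"rows": [[[0.1,-0.1,0,0.07,0,0,0.4],[0.2,-0.2,-0.2,0.14,0,0,0.4],[0.4,-0.2,-0.2,0.21,0,0,0.4]]]}}

```text
time: 15.4
ee_pos: [0.5893, 0.1381, 0.1417]
tcp_rot: [45.1, 59.9, -9.6]
wrist_force: [-6.6, -0.3, 5.2]
opening: 0.0547
```

```bash
python3 st.py
```

```text
t 15.4 j6 71.2 centre above mouth -7.17 lat(tool) [0.   0.35 0.25] F tool [-7.7 -3.  -1.1] T [-0.09  0.6  -0.95] open 54.7 axis err [-0.0031  0.0005]
lat corr y,z [-0.3 -0.3]
```

{"method": "apply_moves", "body": {"rows": [[[0.2,-0.2,0,0.07,0,0,0.4],[0.3,-0.3,-0.2,0.14,0,0,0.4],[0.3,-0.3,-0.2,0.21,0,0,0.4]]]}}

```text
time: 15.7
ee_pos: [0.5883, 0.1384, 0.1411]
tcp_rot: [57.2, 60.0, -9.5]
wrist_force: [-9.0, -0.0, 3.9]
opening: 0.0546
```

```bash
python3 st.py; python3 see.py c1
```

```text
t 15.7 j6 83.3 centre above mouth -7.2 lat(tool) [ 0.   -0.6  -0.56] F tool [-7.8 -5.7 -1.9] T [-2.35  0.69 -1.44] open 54.6 axis err [-0.0017  0.0023]
lat corr y,z [0.6 0.5]
```

View pics/c1.png

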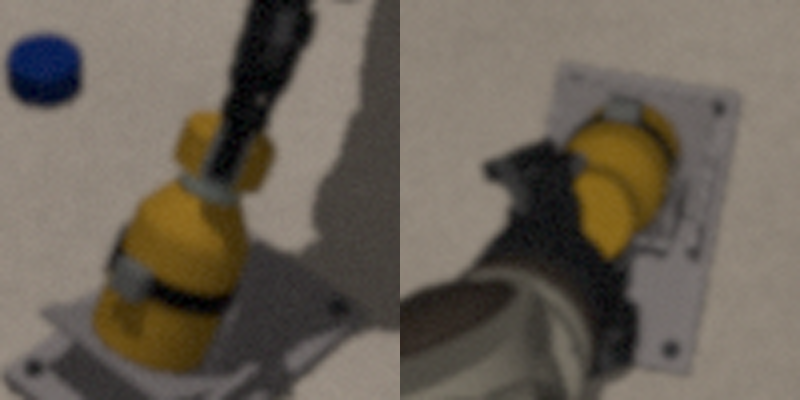

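{"method": "apply_moves", "body": {"rows": [[[0.2,0.3,0.3,0.04,0,0,0.4],[0.2,0.5,0.5,0.06,0,0,0.4],[0.2,0.5,0.5,0.06,0,0,0.4]]]}}

```text
time: 16.1
ee_pos: [0.5885, 0.1376, 0.1413]
tcp_rot: [60.4, 60.0, -9.7]
wrist_force: [-5.7, -3.3, 4.8]
opening: 0.055
```

```bash
python3 st.py
```

```text
t 16.1 j6 86.6 centre above mouth -7.21 lat(tool) [-0.   -0.58  0.28] F tool [-6.7 -3.8  2.6] T [-1.2  -0.24 -1.44] open 55.0 axis err [-0.0006  0.0013]
lat corr y,z [ 0.6 -0.3]
```

{"method": "apply_moves", "body": {"rows": [[[-0.3,0.3,0,0,0,0,1],[-0.3,0.3,0,0,0,0,1],[-0.3,0.3,0,0,0,0,1],[-0.3,0.3,0,0,0,0,1],[-0.3,0.3,0,0,0,0,1],[-10,0.3,0,0,0,0,1],[-30,0.3,0,0,0,0,1],[-60,0.3,0,0,0,0,1],[-100,0.3,0,0,0,0,1],[-120,0.3,0,0,0,0,1],[-120,0.3,0,0,0,0,1]]]}}

```text
time: 17.2
ee_pos: [0.5297, 0.1486, 0.25]
tcp_rot: [60.8, 59.7, -9.3]
wrist_force: [0.4, 0.1, 0.1]
opening: 0.0856
```

```bash
python3 st.py; python3 see.py d1
cat > capfit.py <<'E'
import sys
from h import *
from scipy.optimize import least_squares
r0=tool(-A,[0,1,0])
for n in ['scene','top']:
    p=pickle.load(open(f'pics/{sys.argv[1]}{n}.pkl','rb')); c=cloud(p); hsv=cv2.cvtColor(p['pixels'],cv2.COLOR_RGB2HSV)
    cc=M-.0085*A
    q=(c-cc)@r0*1000
    m=(hsv[...,1]>110)&(hsv[...,0]>8)&(hsv[...,0]<35)&(np.linalg.norm(c-cc,axis=2)<.045)&(q[...,0]<12)
    q=q[m]
    def res(x):
        Q=q-x[:3]; rot=R.from_rotvec([0,x[3],x[4]]).as_matrix(); Q=Q@rot
        rr=np.hypot(Q[:,1],Q[:,2]); w=rr-27.7; t=np.abs(Q[:,0]+13.5)
        return np.sign(w)*np.minimum(np.abs(w)+np.maximum(np.abs(Q[:,0])-13.5,0),t+np.maximum(rr-27.7,0))
    f=least_squares(res,[0,0,0,0,0],loss='soft_l1',f_scale=1)
    print(n,len(q),'offset from home (tool x=down the neck) mm',f.x[:3].round(2),'tilt deg',np.degrees(f.x[3:]).round(2),np.median(np.abs(res(f.x))).round(2))
E
python3 capfit.py d1
```

```text
t 17.2 j6 90.3 centre above mouth 116.83 lat(tool) [0.01 1.89 0.94] F tool [0.1 0.4 0.1] T [-0.04  0.22 -0.38] open 85.6 axis err [-0.0067  0.0016]
lat corr y,z [-2.7 -0.8]
scene 358 offset from home (tool x=down the neck) mm [-0.31  0.08 -0.49] tilt deg [ 0.27 -0.28] 0.66
top 478 offset from home (tool x=down the neck) mm [-1.1   1.21 -0.23] tilt deg [-0.07 -0.33] 0.88
```

View pics/d1.png

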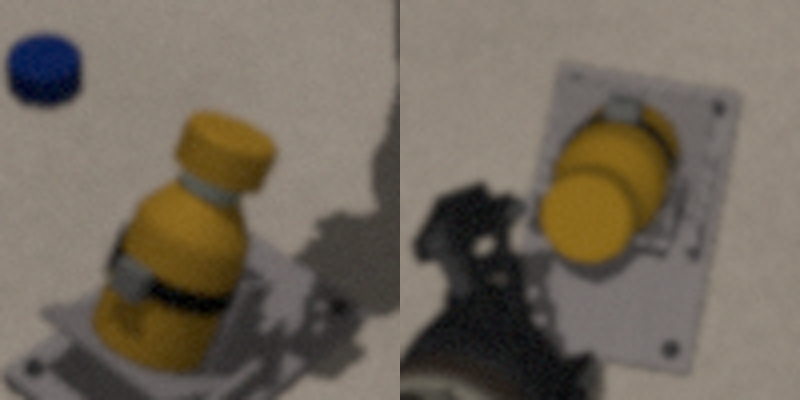

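Run:
```python
from h import *
o,p,r=pose()
to(M-.0225*A,tool(-A,r[:,1]))
```

```text
t 17.3 p [0.5297 0.1481 0.2456] q [ 23.8 -21.3 -17.4  68.1 -16.   90.3]
shift [ 1.206e+02 -1.000e-01 -1.000e-01] rot [ 0.     -0.0016 -0.0015] deg 0.1
```

{"method": "apply_moves", "body": {"rows": [[[35,0,0,0,0,0,1],[70,0,0,0,0,0,1],[95,-0.1,-0.1,0,-0.0016,-0.0015,1],[110,-0.1,-0.1,0,-0.0016,-0.0015,1],[117,-0.1,-0.1,0,-0.0016,-0.0015,1],[120.6,-0.1,-0.1,0,-0.0016,-0.0015,1],[120.6,-0.1,-0.1,0,-0.0016,-0.0015,0.4],[120.6,-0.1,-0.1,0,-0.0016,-0.0015,0.4],[120.6,-0.1,-0.1,0,-0.0016,-0.0015,0.4],[120.6,-0.1,-0.1,0,-0.0016,-0.0015,0.4],[120.6,-0.1,-0.1,0,-0.0016,-0.0015,0.4],[120.6,-0.1,-0.1,0,-0.0016,-0.0015,0.4],[120.6,-0.1,-0.1,0,-0.0016,-0.0015,0.4]]], "newtons": 90}}

```text
time: 18.6
ee_pos: [0.589, 0.1382, 0.1427]
tcp_rot: [60.4, 59.9, -9.8]
wrist_force: [-4.7, -0.3, 4.2]
opening: 0.0542
```

```bash
python3 st.py
```

```text
t 18.6 j6 86.7 centre above mouth -6.15 lat(tool) [0.   0.61 0.19] F tool [-5.9 -2.2  0. ] T [ 0.01  0.17 -1.  ] open 54.2 axis err [-0.0016 -0.0001]
lat corr y,z [-0.6 -0.2]
```

{"method": "apply_moves", "body": {"rows": [[[0.2,0,0,0.05,0,0,0.4],[0.2,0,0,0.1,0,0,0.4],[0.2,0,0,0.12,0,0,0.4]]]}}

```text
time: 18.9
ee_pos: [0.5881, 0.1374, 0.1424]
tcp_rot: [67.0, 60.0, -10.1]
wrist_force: [-3.4, -6.4, -0.4]
opening: 0.0541
```

```bash
python3 st.py
```

```text
t 18.9 j6 93.5 centre above mouth -6.08 lat(tool) [ 0.   -0.45  0.73] F tool [-0.8 -4.7  5.5] T [-1.55 -0.78 -1.53] open 54.1 axis err [ 0.0004 -0.0017]
lat corr y,z [ 0.5 -0.7]
```

{"method": "apply_moves", "body": {"rows": [[[0.2,0.4,-0.5,0.05,0,0,0.4],[0.2,0.4,-0.5,0.1,0,0,0.4],[0.2,0.4,-0.5,0.1,0,0,0.4]]]}}

```text
time: 19.2
ee_pos: [0.5875, 0.1376, 0.1421]
tcp_rot: [72.4, 60.1, -10.2]
wrist_force: [-5.5, -3.6, -0.6]
opening: 0.0541
```

```bash
python3 st.py
```

```text
t 19.2 j6 99.2 centre above mouth -5.99 lat(tool) [ 0.   -1.03  0.37] F tool [-1.8 -5.6  3. ] T [-1.8  -0.46 -1.51] open 54.1 axis err [ 0.0019 -0.0026]
lat corr y,z [ 1.  -0.4]
```

{"method": "apply_moves", "body": {"rows": [[[-0.2,0.8,-0.3,-0.05,0,0,0.4],[-0.2,0.8,-0.3,-0.05,0,0,1],[-0.2,0.8,-0.3,-0.05,0,0,1],[-0.2,0.8,-0.3,-0.05,0,0,1],[-0.2,0.8,-0.3,-0.05,0,0,1],[-0.2,0.8,-0.3,-0.05,0,0,1],[-10,0.8,-0.3,-0.05,0,0,1],[-30,0.8,-0.3,-0.05,0,0,1],[-60,0.8,-0.3,-0.05,0,0,1],[-100,0.8,-0.3,-0.05,0,0,1],[-130,0.8,-0.3,-0.05,0,0,1],[-130,0.8,-0.3,-0.05,0,0,1]]]}}

```text
time: 20.4
ee_pos: [0.5242, 0.1504, 0.2611]
tcp_rot: [70.1, 59.7, -9.7]
wrist_force: [0.6, 0.2, 0.3]
opening: 0.0857
```

```bash
python3 st.py; python3 see.py e1; python3 capfit.py e1
python3 - <<'E'
import cv2; cv2.imwrite('pics/e1f.png',cv2.imread('pics/e1top.png'))
E
```

```text
t 20.4 j6 100.6 centre above mouth 129.37 lat(tool) [ 0.02  2.83 -0.04] F tool [-0.   0.7 -0.1] T [ 0.01  0.14 -0.33] open 85.7 axis err [-0.0054 -0.0008]
lat corr y,z [-3.5 -0.1]
scene 357 offset from home (tool x=down the neck) mm [-0.25 -0.14 -0.64] tilt deg [ 0.04 -0.43] 0.66
top 480 offset from home (tool x=down the neck) mm [-1.25  0.84 -0.44] tilt deg [-0.27  0.06] 0.78
```

View pics/e1.png

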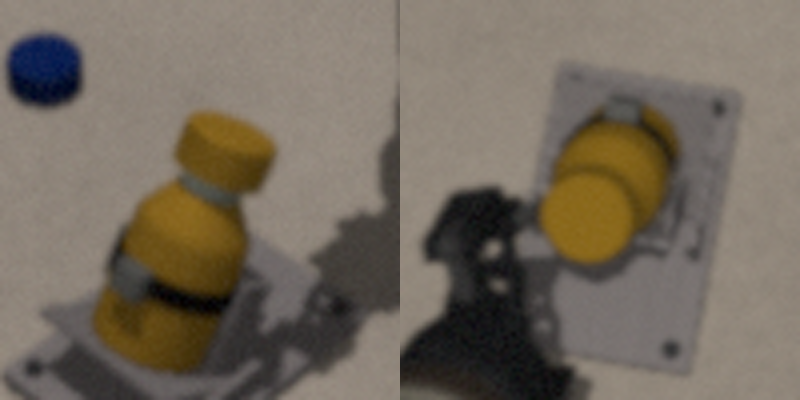

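View pics/e1scene.png

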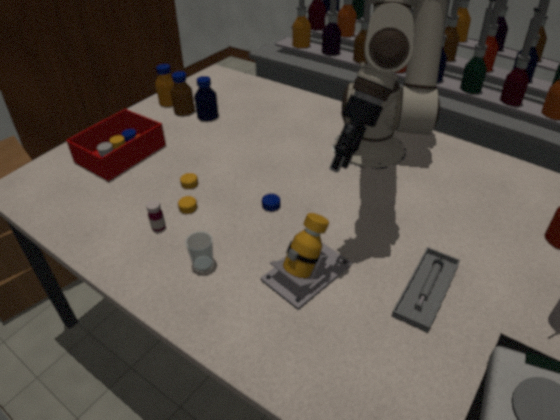

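```bash
python3 -c "
from h import *
print(bot.job_done(), get_obs()['time'])"
```

```text
the job is handed in; nothing more can be done
the job is handed in; nothing more can be done
```

The yellow bottle is closed: the cap went on, dropped into the thread and was screwed to its end stop. I handed the job in at about 20.5 s of the 58 s.

- **Cap:** I took the yellow cap nearest the base (top picture 389,255) and gripped it in two crossed directions to centre it. I then set it on the mouth along the 30° neck axis.
- **Thread:** The lugs landed on the threads, with the cap centre about 2 mm above the mouth. Turning back about 39° made them climb to +3.5 mm, then drop freely to –2.5 mm, the entry-gap height.
- **Screwing home:** Forward turning met the end stop after about 127° (115 to 140° expected), with the torque jumping to 2.4 N m. I then let go.
- **Second tightening:** I gripped the cap again at 90 N and turned it forward. It resisted with 1.6 to 1.8 N m and the jaws seemed to slip round it. The cap sat no lower afterwards, so I take it as home.

**Last checks:**
- With the gripper about 130 mm clear, the scene camera put the cap 0.3 mm above nominal home and the top camera 1.3 mm. Tilt was under 0.5°.
- The two cameras disagree by about 1 mm, within their 2 mm calibration.
- The tool pose gave 7.2 mm below the mouth at the stop, against 8.5 mm nominal. I put that down to my estimate of the mouth height and the cap slipping slightly in the grip.
- In the last scene picture the blue cap, beaker, sample jar and syringe look unmoved; I judged this by eye only.

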